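Switch on the vacuum pump at its guarded switch

TASK

Switch on the vacuum pump at the grey box with the round gauge: with a fingertip swing that box's hinged guard right up and back so that it stays open, push the toggle beneath it over to the back as far as it goes, then push the guard forward so that it drops fully shut over the toggle. Use light finger pushes only, never gripping the guard or the toggle, and leave the other box and the things lying about where they are.

Things in the scene. Friction and masses are not known exactly. Their poses are not given: they have to be found in the camera images.
- pump_box: Grey pump switch box, 120 (x) x 150 (y) x 55 (z) mm, fixed, yaw up to 0.25 rad, with a round pressure gauge (steel bezel 54 mm across, 14 mm high, white face) on the right half of its top (box y -36 mm). This is the vacuum pump's box. Origin: centre of underside; x to its back, y to its left, z up. At box y +32 mm a toggle stands under a hinged steel guard (both boxes alike).
- pump_guard_lip (a point): Middle of the rolled front edge (6 mm thick) of the pump guard's lip; moves with the guard. Shut, the lip is a level tongue 46 mm wide (y) that carries the guard's roof on 28 mm past its front wall, 17 mm beyond the box's front face; underside 40 mm above the box top (95 mm above the bench), free space below.
- pump_guard_hinge (a point): Middle of the pump guard's hinge axis (along box y), at box x +20, y +32, z 61 mm; fixed. The lip's edge is 101 mm from it. Shut, the guard is a cover over box x -48 to +20 mm, 46 wide, up to 45 mm above the box top, walls 3 mm, closed at front, sides and top. Fully back, its edges lie behind the hinge and the lip is its top.
- pump_toggle_tip (a point): Middle of the rounded end (radius 5 mm) of the pump toggle; moves with it. The toggle is a steel bat (radius 3.5 mm) reaching 33 mm from its pivot, which lies 2 mm above the box top at box x -18, y +32 mm; this point is 28 mm from the pivot.
- pump_guard (a joint): Guard of the pump box, rad: 0 = shut, grows as its front swings up and back, 1.75 = fully back at its stop. 70 g on a free, damped hinge: from about 1.15 rad on it falls back to the stop and stays; pushed forward to under about 0.9 rad it drops shut by itself in about a second.
- pump_toggle (a joint): Toggle of the pump box, rad: 0 = off, leaning 0.45 rad from upright to the box's front; 0.9 = on, leaning 0.45 rad to its back. Moves at about 1 N at its end; stays where left.
- fan_box: Grey fan switch box, 120 (x) x 150 (y) x 55 (z) mm, fixed, yaw up to 0.25 rad, with a row of five low cooling louvres (each 50 mm wide, 6 mm high) on the right half of its top (box y -36 mm). This is the extractor fan's box, not to be touched. Origin: centre of underside; x to its back, y to its left, z up. At box y +32 mm a toggle stands under a hinged steel guard (both boxes alike).
- fan_guard_lip (a point): Middle of the rolled front edge (6 mm thick) of the fan guard's lip; moves with the guard. Shut, the lip is a level tongue 46 mm wide (y) that carries the guard's roof on 28 mm past its front wall, 17 mm beyond the box's front face; underside 40 mm above the box top (95 mm above the bench), free space below.
- fan_guard_hinge (a point): Middle of the fan guard's hinge axis (along box y), at box x +20, y +32, z 61 mm; fixed. The lip's edge is 101 mm from it. Shut, the guard is a cover over box x -48 to +20 mm, 46 wide, up to 45 mm above the box top, walls 3 mm, closed at front, sides and top. Fully back, its edges lie behind the hinge and the lip is its top.
- fan_toggle_tip (a point): Middle of the rounded end (radius 5 mm) of the fan toggle; moves with it. The toggle is a steel bat (radius 3.5 mm) reaching 33 mm from its pivot, which lies 2 mm above the box top at box x -18, y +32 mm; this point is 28 mm from the pivot.
- fan_guard (a joint): Guard of the fan box, rad: 0 = shut, grows as its front swings up and back, 1.75 = fully back at its stop. 70 g on a free, damped hinge: from about 1.15 rad on it falls back to the stop and stays; pushed forward to under about 0.9 rad it drops shut by itself in about a second.
- fan_toggle (a joint): Toggle of the fan box, rad: 0 = off, leaning 0.45 rad from upright to the box's front; 0.9 = on, leaning 0.45 rad to its back. Moves at about 1 N at its end; stays where left.
- pliers: Bystander, loose: flat-nose pliers lying to the right, 45 x 138 x 12 mm. Origin: centre of its underside. To be left where it is.
- file: Bystander, loose: needle file with wooden handle lying to the left, 16 x 195 x 16 mm. Origin: centre of its underside. To be left where it is.
- dish: Bystander, loose: round white sorting dish with gold grains, 63 mm across, 22 high, between the boxes. Origin: centre of its underside. To be left where it is.
- jar: Bystander, loose: cream jar, 67 mm across, 85 high, at the back between the boxes. Origin: centre of its underside. To be left where it is.
- ring: Bystander, loose: small green wax ring, 26 mm across, 14 high, between the boxes. Origin: centre of its underside. To be left where it is.
- tin: Bystander, loose: shallow round tin of scrap, 82 mm across, 18 high, to the right. Origin: centre of its underside. To be left where it is.

How it is judged (in metres and radians):
On the way, in this order (a step that is already met when the one before it is completed fails the run):
1. the guard of the gauge box is swung right back, with the toggle still off (value of joint pump_guard above 1.3 rad and value of joint pump_toggle below 0.4 rad), for 0.2 s.
2. the toggle is pushed over to on while the guard is back (value of joint pump_guard above 1 rad and value of joint pump_toggle above 0.72 rad), for 0.2 s.
At the end, for the whole second after the job is handed in: The gauge box's guard is shut (under 0.05 rad) and at rest, its toggle is on (over 0.72 of 0.9 rad); the other box's guard is shut and its toggle off (under 0.2 rad) (value of joint each of pump_guard, fan_guard below 0.05 rad and velocity of joint pump_guard between -0.05 and 0.05 rad/s and value of joint pump_toggle above 0.72 rad and value of joint fan_toggle below 0.2 rad); the robot touches nothing.
It fails at once if the other box's guard is opened (over 0.12 rad) (value of joint fan_guard above 0.12 rad).
It fails at once if the gauge box, its guard or its toggle is gripped or pushed hard by the fingers (over 30 N) (contact force between the fingers and pump_box above 30 N).
It fails at once if the gauge box, its guard or its toggle is pushed hard by the arm (over 30 N) (contact force between the arm and pump_box above 30 N).
It fails at once if a bystander is lifted, carried or shoved (moved over 20 mm) (distance of any of pliers, file, dish, jar, ring, tin from where it was at the start of the episode above 0.02 m).
It also fails if it takes over 64 s, if anything falls off the work surface, if the arm or the gripper's body presses on something with over 40 N, if the wrist force passes 120 N, or if a joint passes its speed limit or range.

ROBOT

A 6-joint arm with a two-finger parallel gripper is mounted at the origin on a cart in front of the work surface, level with it; the furniture and walls round the work are solid. World frame = base frame: x ahead of the robot, y to its left, z up, the work surface at z = 0. Lengths are in mm, angles in rad, forces in N, time in s.
With the tool pointing down it reaches from about 275 to 825 mm from the base axis. Payload 4.9 kg.
Tool frame: the origin (TCP) lies at the very end of the fingers, on their centre line; the grasp point (between the pads) lies 19 mm behind it; z points along the fingers, y is the line along which they close (so a half turn about z gives the same grasp; the last joint's range is limited). The gripper opens to 85 mm and grips with 20 to 120 N. Pads are 22 mm wide; open, the fingers measure 114 mm over their backs; the gripper's body (76 mm by 85 mm) begins 54 mm behind the grasp point. The pads swing forward as they close: fully open they stand 13 mm farther back than shut.
Start: joints at [-1.3, 0.326, -0.193, 1.052, 0, 1.437], TCP at [216.622, -505.562, 231.281] pointing down, gripper open.
Joint ranges: [-2.65, 2.65], [-0.97, 1.79], [-1.3, 1.35], [-1.93, 2.1], [-1.47, 1.37], [-3.14, 3.14]. Speed limits (rad/s): [2.57, 2.57, 3.14, 3.14, 3.14, 3.14].

INTERFACE

Orientations are given as [roll, pitch, yaw] about the fixed x, y, z axes, in that order (R = Rz(yaw) Ry(pitch) Rx(roll)).
In Python, from bench import bot, solve_ik, imaging gives the robot as it stands. Calls block until the motion is done:
- bot.move_ptp(position, orientation): joint-space move of the TCP to a pose.
- bot.movel(position, rot=None, max_speed=150, threshold=None): straight line of the TCP; rot=None keeps the orientation; max_speed is the mean speed in mm/s. With threshold (N) it stops when the force on the tool has changed by that much, and returns True; else False.
- bot.move_j(angles): joint-space move.
- bot.grip(opening, effort=None): opening from 0.0 (shut) to 1.0 (fully open); effort is the grip in N (None keeps the last); returns when the fingers have stopped.
- bot.dwell(seconds).
- solve_ik(position, orientation): joint angles nearest the present ones, or None.
- bot.get_state(): the state.
- imaging.capture(name): name is "side" or "top"; returns the picture (400x640x3 uint8, blue, green, red); there is no depth.
- imaging.camera_model(name): a dict with "K" (3x3 intrinsics, pixels), "position" and "rotation" of the camera in the world. Camera axes: x right, y up, looking along -z (the intrinsics and any distortion apply to the point x, -y, -z); pixel columns grow to the right and rows downward; lengths in mm; the calibration is good to about 2 mm. A picture is of the moment at which its call begins. camera_model takes no time and is no camera call.
A pose or a line that the arm cannot do raises bot.IKError and nothing moves.
- bot.sign_off(): hands the job in; it is judged then, once.
The state is a dict: "t": time; "qpos": joint angles; "joint_velocities": joint speeds; "effort": joint torques, N m; "tcp_pos": TCP position; "orientation": TCP orientation; "contact_force": force on the tool from outside, world axes, zero at the start; "wrist_torque": the same for the moment, N m; "opening": opening from 0.0 (shut) to 1.0 (fully open); "gripper_force": force on a finger pad.
Only numpy, scipy, OpenCV 4.12 (cv2) and the standard library are available. Lean on these libraries where they do the work, as an engineer would, in place of code of your own. Each camera call takes 0.05 s, during which the arm holds its last target. There are 200 camera calls.

## Working session

There is one attempt and no reset: what is moved stays moved. The work goes in short steps, each a Python script; the robot and the scene stay as the last script left them, time stands still between calls to the robot, and variables do not carry over. Pictures are saved under pics/ and viewed, at most 10 in all, crops included, and the job is handed in when it is done.

```bash
mkdir -p pics; ls; python3 - <<'E'
from bench import bot, imaging
import cv2
for n in("top","side"):
    cv2.imwrite(f"pics/{n}0.png",imaging.capture(n)); print(n,imaging.camera_model(n))
print(bot.get_state())
E
```

```text
pics
top {'K': array([[492.83226048,   0.        , 308.22250731],
       [  0.        , 492.83226048, 193.59811874],
       [  0.        ,   0.        ,   1.        ]]), 'position': array([ 412.85594319,   -9.30470868, 1332.16427668]), 'rotation': array([ 0.10313754, -0.02382687, -1.54054922])}
side {'K': array([[407.31629532,   0.        , 316.9698105 ],
       [  0.        , 407.31629532, 197.14287202],
       [  0.        ,   0.        ,   1.        ]]), 'position': array([ 406.01561551, 1081.26201959,  528.9165777 ]), 'rotation': array([ 1.19344139,  0.01898847, -3.02126903])}
{'t': 0.1, 'qpos': array([-1.30018403e+00,  3.26881762e-01, -1.93465639e-01,  1.05199464e+00,
        2.57586548e-05,  1.43660009e+00]), 'joint_velocities': array([ 0.00044877, -0.0013765 ,  0.00336576,  0.00052104,  0.00111965,
       -0.00060087]), 'effort': array([-8.72566216e-04, -4.44239473e+01,  2.63038301e+01,  7.91471510e-03,
       -1.84734431e-04,  5.41361473e-06]), 'tcp_pos': array([ 216.49609861, -505.04512389,  230.58052444]), 'orientation': array([-3.14006429e+00, -2.32333500e-04,  4.04808340e-01]), 'contact_force': array([-0.20083593,  0.02603589,  0.6483571 ]), 'wrist_torque': array([ 0.00671956, -0.01622838,  0.02202322]), 'gripper_force': 0.0, 'opening': 1.0012058604801788}
```

View pics/top0.png

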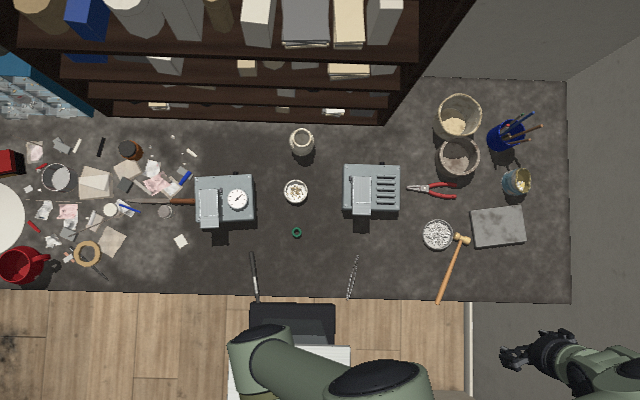

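View pics/side0.png

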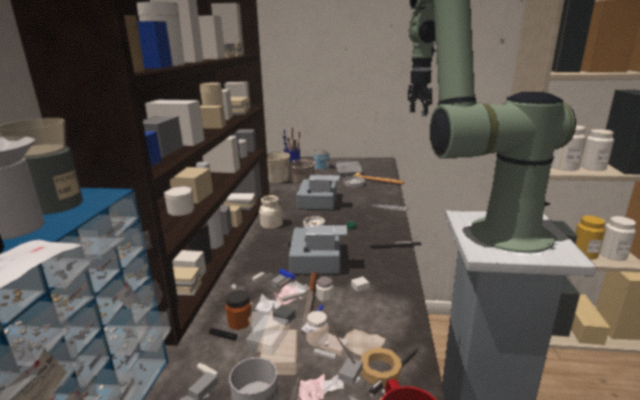

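The top view shows the pump box (with gauge) at about px (226,201), its guard at (208,208), and the gauge at (237,199). The fan box is at (371,189). In the side view the pump box is the nearer one, at (318,250). Next I'll crop for accuracy.

```bash
cat > h.py <<'E'
import numpy as np, cv2
from scipy.spatial.transform import Rotation as R
from bench import bot, solve_ik, imaging
def ray(n,uv):
    m=imaging.camera_model(n); p=np.linalg.inv(m["K"])@[uv[0],uv[1],1]
    return m["position"], R.from_euler('xyz',m["rotation"]).as_matrix()@(p*[1,-1,-1])
def plane(n,uv,z):
    o,d=ray(n,uv); return o+d*(z-o[2])/d[2]
def proj(n,P):
    m=imaging.camera_model(n); p=R.from_euler('xyz',m["rotation"]).as_matrix().T@(np.array(P,float)-m["position"])*[1,-1,-1]
    p=m["K"]@p; return p[:2]/p[2]
E
python3 - <<'E'
from h import *
t=cv2.imread("pics/top0.png"); s=cv2.imread("pics/side0.png")
a=cv2.resize(t[165:240,185:265],None,fx=8,fy=8,interpolation=cv2.INTER_CUBIC); cv2.imwrite("pics/tc.png",a)
b=cv2.resize(s[215:285,280:360],None,fx=8,fy=8,interpolation=cv2.INTER_CUBIC); cv2.imwrite("pics/sc.png",b)
hsv=cv2.cvtColor(t,cv2.COLOR_BGR2HSV)
print(hsv[200,222],hsv[222,240],hsv[205,208],hsv[200,235],hsv[240,225])
# gauge: bright low-sat blob
m=((hsv[...,2]>200)&(hsv[...,1]<40)).astype(np.uint8); m[:, :222]=0;m[:,252:]=0;m[:185]=0;m[215:]=0
c=max(cv2.findContours(m,0,1)[0],key=cv2.contourArea); print(cv2.minEnclosingCircle(c),cv2.contourArea(c))
E
```

```text
[ 98  10 105] [38 32 32] [ 83   6 183] [ 9 19 96] [30 27 38]
((236.72222900390625, 198.27777099609375), 9.61136245727539) 261.5
```

View pics/tc.png

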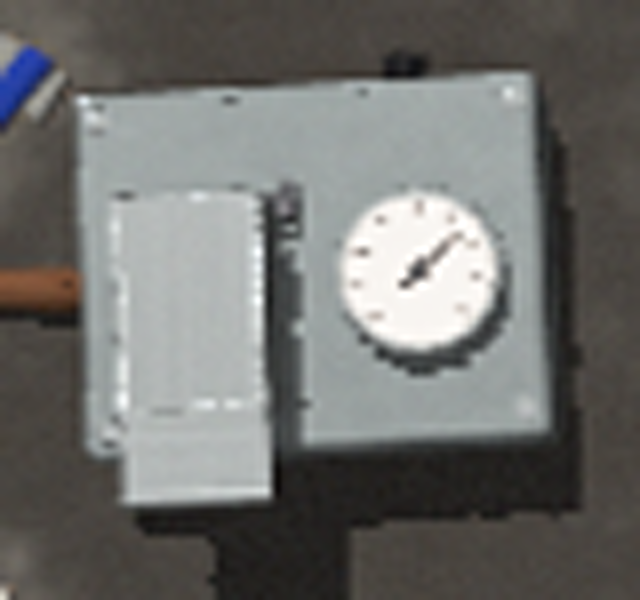

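View pics/sc.png

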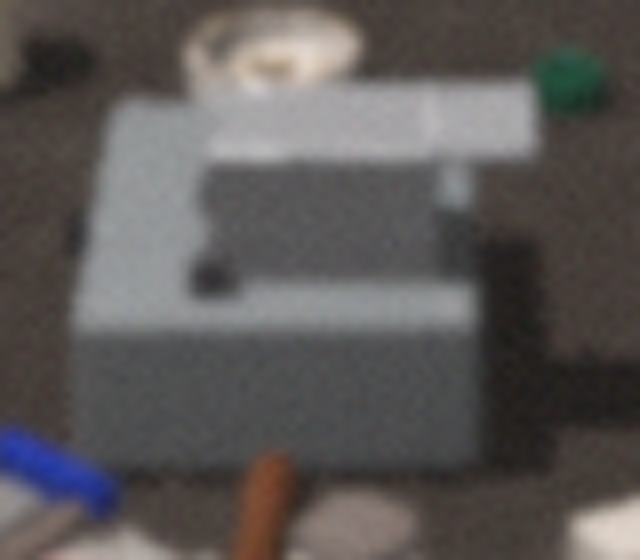

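Crop readings (8x, offset 185,165):
- **Box-top corners:** (80,98), (533,72), (552,432) and (88,455).
- **Lip front corners:** (122,502) and (272,498).
- **Gauge face:** centred near (420,271).

Next I'll fit the box pose and check reachability.

```bash
cat >> h.py <<'E'
def fit():
    from scipy.optimize import least_squares
    c=np.array([[80,98],[533,72],[552,432],[88,455],[122,502],[272,498],[420,271]],float)
    uv=np.array([185,165])+(c+.5)/8-.5
    M=np.array([[60,75,55],[60,-75,55],[-60,-75,55],[-60,75,55],[-77,55,99],[-77,9,99],[0,-36,69]],float)
    W=np.array([plane("top",u,z)[:2] for u,z in zip(uv,M[:,2])])
    f=lambda p:(M[:,:2]@np.array([[np.cos(p[2]),np.sin(p[2])],[-np.sin(p[2]),np.cos(p[2])]])+p[:2]-W).ravel()
    r=least_squares(f,[400,200,0]); return r.x,f(r.x).reshape(-1,2)
try: BOX=np.load("box.npy")
except OSError: BOX=fit()[0]
def w(x,z,y=32):
    a=BOX[2]; return [BOX[0]+x*np.cos(a)-y*np.sin(a), BOX[1]+x*np.sin(a)+y*np.cos(a), z]
def ori(tilt): return [np.pi,-tilt,BOX[2]]
def edge(th,tilt,ov,gap=0):  # TCP with finger flank (half 11) on lip edge (r 3), ov mm of finger past it
    e=np.array([20,61])+101*np.array([-np.cos(.36+th),np.sin(.36+th)])
    n=np.array([np.cos(tilt),np.sin(tilt)]); t=np.array([np.sin(tilt),-np.cos(tilt)])
    p=e-(14+gap)*n+ov*t; return w(*p)
E
python3 - <<'E'
from h import *
b,r=fit(); np.save("box.npy",b); print(b.round(3)); print(r.round(1))
# side view check: lip corners & box corners
for P in [w(-77,101,55),w(-60,55,75),w(60,55,75),w(-60,0,75)]: print("side px",((proj("side",P)-[280,215]+.5)*8-.5).round())
for tl in (.5,.65,.8,1.):
  for k in(0,np.pi,-np.pi):
    o=[np.pi,-tl,BOX[2]+k]
    print(tl,round(k,1),[None if (q:=solve_ik(p,o)) is None else q.round(2).tolist() for p in (edge(-.2,tl,15,15),edge(0,tl,15),edge(1.3,tl,15))])
for p,o in((w(-75,110),ori(.3)),(w(-40,70),ori(.3)),(w(100,200),ori(0)),(w(100,130),ori(0)),(w(-10,135),ori(0))): print(solve_ik(p,o))
E
```

```text
[5.27957e+02 1.82915e+02 7.90000e-02]
[[ 1.7  1.3]
 [ 0.  -1.8]
 [-2.4 -0.2]
 [-2.1  0.6]
 [-1.5 -0.3]
 [-0.5  0.1]
 [ 4.8  0.3]]
side px [539. 150.]
side px [481. 324.]
side px [ 69. 322.]
side px [480. 486.]
0.5 0 [[0.39, 0.27, -1.11, -0.29, -0.15, -2.87], [0.37, 0.21, -1.05, -0.17, -0.14, -2.88], [0.31, 0.22, -0.76, 0.1, -0.11, -2.94]]
0.5 3.1 [[0.24, 0.76, -0.11, 1.2, 0.08, 0.15], [0.24, 0.75, -0.03, 1.28, 0.08, 0.14], [0.22, 0.88, 0.41, 1.6, 0.07, 0.12]]
0.5 -3.1 [[0.24, 0.76, -0.11, 1.2, 0.08, 0.15], [0.24, 0.75, -0.03, 1.28, 0.08, 0.14], [0.22, 0.88, 0.41, 1.6, 0.07, 0.12]]
0.65 0 [[0.42, 0.35, -1.24, -0.65, -0.21, -2.86], [0.41, 0.26, -1.18, -0.5, -0.2, -2.88], [0.33, 0.21, -0.91, -0.18, -0.15, -2.94]]
0.65 3.1 [[0.23, 0.89, 0.07, 1.39, 0.09, 0.12], [0.23, 0.88, 0.14, 1.47, 0.09, 0.12], [0.21, 1.04, 0.65, 1.83, 0.08, 0.1]]
0.65 -3.1 [[0.23, 0.89, 0.07, 1.39, 0.09, 0.12], [0.23, 0.88, 0.14, 1.47, 0.09, 0.12], [0.21, 1.04, 0.65, 1.83, 0.08, 0.1]]
0.8 0 [None, None, [0.35, 0.25, -1.05, -0.51, -0.19, -2.95]]
0.8 3.1 [[0.22, 1.02, 0.25, 1.59, 0.1, 0.1], [0.22, 1.02, 0.32, 1.67, 0.1, 0.1], None]
0.8 -3.1 [[0.22, 1.02, 0.25, 1.59, 0.1, 0.1], [0.22, 1.02, 0.32, 1.67, 0.1, 0.1], None]
1.0 0 [None, None, [0.37, 0.42, -1.21, -1.03, -0.24, -2.98]]
1.0 3.1 [[0.22, 1.22, 0.51, 1.85, 0.12, 0.07], [0.21, 1.21, 0.57, 1.93, 0.11, 0.07], None]
1.0 -3.1 [[0.22, 1.22, 0.51, 1.85, 0.12, 0.07], [0.21, 1.21, 0.57, 1.93, 0.11, 0.07], None]
[ 0.33077869  0.18892673 -0.80117273  0.28964271 -0.07377043 -2.90034606]
[ 0.31095928  0.31145333 -0.77179735  0.19514298 -0.06807004 -2.91937588]
[ 0.23106093  0.55897162  0.09188643  1.10371114  0.         -2.98924699]
[ 0.23106093  0.60911471 -0.0060052   0.95567642  0.         -2.98924699]
[ 0.26129863  0.42288019 -0.31124295  0.83667319  0.         -2.95900929]
```

```bash
sed -i 's/^def ori.*/def ori(tilt): return [np.pi,tilt,BOX[2]+np.pi]/' h.py; python3 - <<'E'
from h import *
T=.7
pts=[w(-170,200),edge(-.15,T,15,15)]+[edge(th,T,15) for th in np.arange(0,1.3,.156)]
print([solve_ik(p,ori(T)) is not None for p in pts], solve_ik(pts[1],ori(T)), np.round(pts[1]))
bot.grip(0.0,20)
bot.move_ptp([400,-100,300],ori(0.3)); bot.move_ptp(pts[0],ori(T)); print(bot.movel(pts[1],max_speed=120,threshold=8))
s=bot.get_state(); print(s["t"],s["tcp_pos"],s["contact_force"],s["opening"])
a=imaging.capture("side")[150:290,270:430]; b=imaging.capture("top")[160:260,170:290]
cv2.imwrite("pics/a1.png",np.hstack([cv2.resize(a,(400,350)),cv2.resize(b,(400,350))]))
E
```

```text
[True, True, True, True, True, True, True, True, True, True, True] [ 0.4344878   0.38334221 -1.28007396 -0.76095155 -0.22631748  0.27690204] [434. 208.  52.]
False
5.4333 [434.52255694 207.60205767  52.30404003] [-0.78685414  0.18026317  0.15627598] -0.0040608982825227746
```

View pics/a1.png

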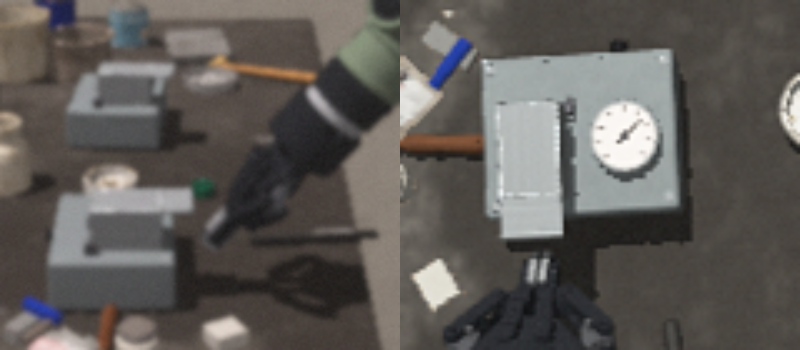

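The left half shows the shut fingertip at (215,240), in front of and below the lip edge at (193,205). The right half shows it centred on the lip, at about (537,258). Now I'll swing the guard open.

```bash
python3 - <<'E'
from h import *
T=.7
for th in np.linspace(0,1.3,8):
    h=bot.movel(edge(th,T,15),max_speed=80,threshold=15); s=bot.get_state(); print(round(th,2),h,s["contact_force"].round(1),round(s["t"],1))
    if h: break
else:
    bot.dwell(.7)
    bot.movel(w(-60,180),max_speed=150)
    a=imaging.capture("side")[150:290,270:430]; b=imaging.capture("top")[160:260,170:290]
    cv2.imwrite("pics/a2.png",np.hstack([cv2.resize(a,(400,350)),cv2.resize(b,(400,350))]))
E
```

```text
0.0 False [ 0.4 -0.   0.3] 6.0
0.19 False [ 0.2 -0.5 -0.4] 6.4
0.37 False [ 0.5  0.3 -1.2] 6.8
0.56 False [ 0.   0.8 -0.7] 7.2
0.74 False [-0.6  0.4  0.1] 7.6
0.93 False [-0.6  0.4 -0.1] 8.0
1.11 False [-0.1 -0.  -1. ] 8.3
1.3 False [ 0.6  0.4 -0.6] 8.7
```

View pics/a2.png

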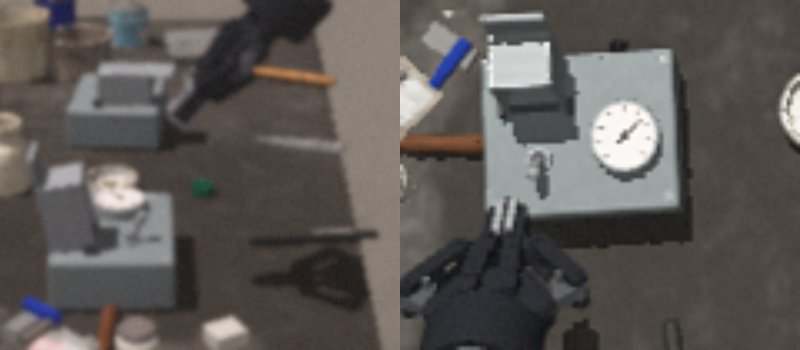

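The guard stands fully back and stays there. The toggle is exposed at (537,160) in the right half and still leans to the front. Next I'll push it over.

```bash
python3 - <<'E'
from h import *
o=ori(.3)
bot.movel(w(-66,150),o,max_speed=120); bot.movel(w(-66,69),max_speed=100,threshold=8)
h=bot.movel(w(-17,69),max_speed=40,threshold=6); s=bot.get_state()
a=BOX[2]; d=s["tcp_pos"]-np.array(w(0,0)); print(h,s["contact_force"].round(1),"box x",(d[0]*np.cos(a)+d[1]*np.sin(a)).round(1),s["tcp_pos"][2],s["t"])
bot.dwell(.3)
bot.movel(w(-60,75),max_speed=100); bot.movel(w(-90,180),max_speed=150)
a=imaging.capture("side")[200:270,280:360]; b=imaging.capture("top")[160:260,170:290]
cv2.imwrite("pics/a3.png",np.hstack([cv2.resize(a,(400,350)),cv2.resize(b,(400,350))]))
E
```

```text
True [-2.3  0.4  2. ] box x -22.6 67.96704008300846 12.9833
```

View pics/a3.png

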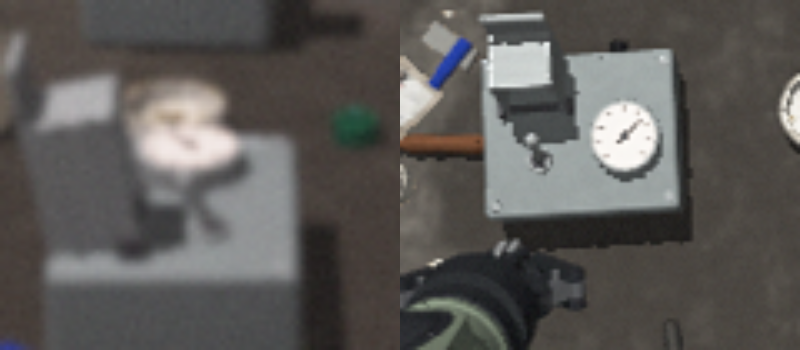

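The toggle now leans to the back, with its ball end at about (531,140) and its base at (541,160) in the right half. I'll compare that with the projected end position for several angles.

```bash
python3 - <<'E'
from h import *
for th in (0,.5,.7,.8,.9):
    l=th-.45; print(th,((proj("top",w(-18+28*np.sin(l),57+28*np.cos(l)))-[170,160]+.5)*10/3-.5+[400,0]).round(1))
g=imaging.capture("top")[160:260,170:290]; c=cv2.resize(g[30:55,30:50],None,fx=20,fy=20,interpolation=cv2.INTER_CUBIC); cv2.imwrite("pics/a4.png",c)
for p,o in((w(-60,260),ori(.0)),(w(115,230),ori(0)),(w(115,132),ori(0)),(w(-12,135),ori(0))): print(solve_ik(p,o).round(2))
E
```

```text
0 [534.  165.1]
0.5 [532.9 147. ]
0.7 [532.9 139.8]
0.8 [533.  136.4]
0.9 [533.1 133.2]
[ 0.28  0.24 -0.24  1.09  0.    0.2 ]
[0.23 0.57 0.19 1.19 0.   0.15]
[0.23 0.63 0.04 0.98 0.   0.15]
[ 0.26  0.42 -0.32  0.83  0.    0.18]
```

View pics/a4.png

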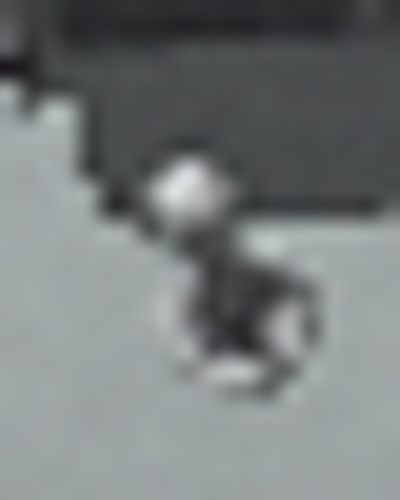

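The ball end is at (188,190) in the crop, which is about (531,132) in composite pixels and matches 0.9 rad. A second, slightly firmer push will confirm it is at the stop, and then I'll close the guard from behind.

```bash
python3 - <<'E'
from h import *
def bx():
    s=bot.get_state(); d=s["tcp_pos"]-np.array(w(0,0)); return (d[0]*np.cos(BOX[2])+d[1]*np.sin(BOX[2])).round(1),s["tcp_pos"][2].round(1),s["contact_force"].round(1),round(s["t"],1)
bot.movel(w(-60,75),max_speed=120); bot.movel(w(-35,69),max_speed=100,threshold=8)
h=bot.movel(w(-14,69),max_speed=30,threshold=11); print(h,bx())
bot.dwell(.2)
bot.movel(w(-60,75),max_speed=100); bot.movel(w(-80,260),max_speed=200)
bot.movel(w(115,260),ori(0),max_speed=150); print(bot.movel(w(115,132),max_speed=120,threshold=8),bx())
h=bot.movel(w(-12,135),max_speed=60,threshold=10); print(h,bx())
bot.dwell(1.5)
bot.movel(w(-12,230),max_speed=120); bot.movel(w(-150,250),max_speed=150); print(bx())
a=imaging.capture("side")[150:290,270:430]; b=imaging.capture("top")[160:260,170:290]
cv2.imwrite("pics/a5.png",np.hstack([cv2.resize(a,(400,350)),cv2.resize(b,(400,350))]))
E
```

```text
True (np.float64(-22.5), np.float64(68.0), array([-2.2, -0.1,  4.1]), 16.8)
False (np.float64(115.7), np.float64(133.0), array([-0.4,  0.5, -0.7]), 21.3)
False (np.float64(-11.8), np.float64(135.0), array([-0.9, -0.3, -0.4]), 23.6)
(np.float64(-149.2), np.float64(250.0), array([ 0.1,  0.5, -0.3]), 27.1)
```

View pics/a5.png

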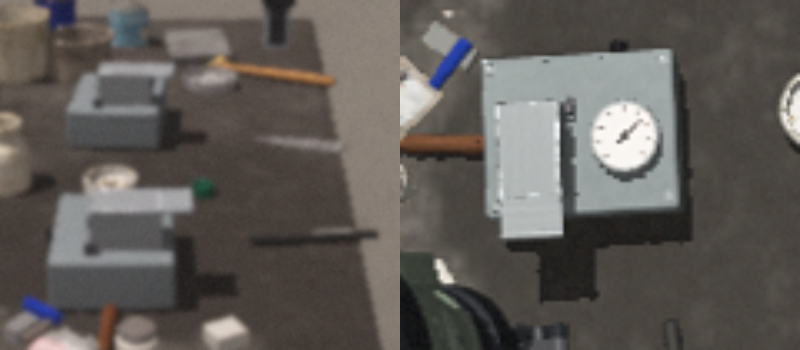

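The second push stopped at the same place (box x -22.5 mm), so the toggle is at its stop. The picture shows the guard fully shut: the lip is back at (193,200) and (531,237), the same as at the start. The arm is clear and the other things have not moved.

```bash
python3 -c "
from bench import bot
print(bot.sign_off())"
```

```text
the job is handed in; nothing more can be done
None
```

The vacuum pump is switched on: the gauge box's toggle is pushed to its back stop, its guard is fully shut over it, nothing else was disturbed, and the job is handed in (the sign-off returned no verdict).

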